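# Charge the bench kiln's crucible from a scuttle and close the lid

## Robot

A 7-joint arm with a two-finger parallel gripper is mounted at the origin on the work surface. World frame = base frame: x ahead of the robot, y to its left, z up, the work surface at z = 0. Lengths are in m, angles in rad, forces in N, time in s.
With the tool pointing down it reaches from about 0.4 to 0.85 m from the base axis. Payload 6.9 kg.
Tool frame: the origin (TCP) lies midway between the tips of the shut fingers; the grasp point (between the pads) lies 19 mm behind it (pinch_z is the distance from the TCP to the grasp point, in m); z points along the fingers, y is the line along which they close (so a half turn about z gives the same grasp; the last joint's range is limited). The gripper opens to 85 mm and grips with 20 to 120 N. Pads are 22 mm wide; open, the fingers measure 114 mm over their backs; the gripper's body (76 mm by 85 mm) begins 54 mm behind the grasp point. The pads swing forward as they close: fully open they stand 13 mm farther back than shut.
Start: joints at [1.369, 0.507, -0.238, 1.5, 0.126, 1.149, -0.155], TCP at [0.189, -0.596, 0.206] pointing down, gripper open.
Joint ranges: [-3.08, 3.08], [-0.24, 2.05], [-1.43, 1.35], [0, 2.5], [-1.52, 4.66], [0.17, 1.96], [-2.89, 2.89]. Speed limits (rad/s): [2.39, 2.39, 3.14, 3.14, 3.14, 3.14, 3.14].

## Interface

Orientations are given as a unit quaternion [x, y, z, w].
In Python, from rig import * gives the robot as it stands. Calls block until the motion is done:
- reach(position, orientation): joint-space move of the TCP to a pose.
- movel(position, attitude=None, max_speed=0.15): straight line of the TCP; attitude=None keeps the orientation; max_speed is the mean speed in m/s.
- move_joints(angles): joint-space move.
- let_go() and grab(grip_force=None): open the fingers fully, or close them until they stop; grip_force is the grip in N (None keeps the last).
- hold(seconds).
- inverse_kinematics(position, orientation): joint angles nearest the present ones, or None.
- read_camera(name): name is "scene" or "top" or "wrist"; returns the picture (420x560x3 uint8, red, green, blue); there is no depth.
- camera_model(name): a dict with "K" (3x3 intrinsics, pixels), "dist_coeffs" ([k1, k2, p1, p2, k3] as OpenCV has them; the pictures are not rectified), "xyz" and "attitude" of the camera in the world. Camera axes: x right, y up, looking along -z (the intrinsics and any distortion apply to the point x, -y, -z); pixel columns grow to the right and rows downward; lengths in m; the calibration is good to about 2 mm. A picture is of the moment at which its call begins: read the wrist's pose just before it. camera_model takes no time and is no camera call; for the wrist camera it gives the pose at the moment of the call.
A pose or a line that the arm cannot do raises Unreachable and nothing moves.
- sign_off(): hands the job in; it is judged then, once.
Readings, each from a call of its own:
- get_time(): time.
- get_joint_pos(): joint angles.
- get_qvel(): joint speeds.
- get_tau(): joint torques, N m.
- get_tcp_pos(): TCP position.
- get_eef_rot(): TCP orientation.
- get_force(): force on the tool from outside, world axes, zero at the start.
- get_torque(): the same for the moment, N m.
- get_finger_gap(): opening from 0.0 (shut) to 1.0 (fully open).
- get_grip_force(): force on a finger pad.
Only numpy, scipy, OpenCV 4.12 (cv2) and the standard library are available. Lean on these libraries where they do the work, as an engineer would, in place of code of your own. Each camera call takes 0.05 s, during which the arm holds its last target. There are 200 camera calls.

## Task

Charge the kiln for a casting: pick up the scuttle, reach its lip down inside the kiln's walls over the crucible's mouth with all three lumps of glass still aboard, and only then tip it so that the lumps slide into the crucible, without knocking the soft brick or shoving the crucible. Stand the empty scuttle upright on the stone slab again, and push the heavy lid down until it is fully shut, gently, without letting it slam. Leave the shears, the loose firebrick and the optic mould where they are.

Things in the scene. Friction and masses are not known exactly. Their poses are not given: they have to be found in the camera images.
- kiln: Square bench-top kiln, sheet-steel jacket, fixed, 310 x 310 mm, 150 mm high to its flat rim, open on top. Origin: centre of its underside. Chamber 190 x 190 mm, centred, with upright soft-brick walls 60 mm thick; its floor is 60 mm and its rim 150 mm above the origin. The lid is hinged along the +y side; a control box (51 mm out, up to 130 mm high) is on the +x end.
- lid (a joint): Hinge of the kiln's lid, rad: 0 = fully shut, 1.57 = upright; it starts open, leaning 5 to 17 degrees from upright over the chamber. The hinge is stiff: the lid stays at any angle where it is left. Pushed 190 mm from the hinge line it takes about 15 N while upright, less as it comes down. In shutting, its free edge swings from the top over to the kiln's -y side.
- lid_hinge (a point): Middle of the hinge line, which runs along the kiln's x axis, 163 mm to the kiln's +y from its middle, at rim height. Turns with the lid; lid shut, its axes are the kiln's. The lid is a slab from 8 to 318 mm along this -y axis, 310 mm wide along x, its outer face 52 mm up z. A wooden handle bar 22 mm thick stands 36 mm off the free edge.
- lid_panel (a point): Centre of the lid's outer face (its top when shut), 163 mm from the hinge line along the lid. z points out of that face (up when shut, to the kiln's +y when the lid is upright); -y points to the lid's free edge.
- crucible: Round fireclay crucible standing loose on the chamber floor, 62 mm high, 136 mm across the rim, wall 9 mm (mouth about 116 mm wide), inner floor 10 mm above its origin; mass about 0.9 kg. Origin: centre of its underside, z up. Its rim lies 28 mm below the kiln's rim.
- slab: Stone slab lying on the bench, fixed, 200 mm (x) by 220 mm (y), 30 mm thick. Origin: centre of its underside.
- scuttle_grip (a point): Middle of the wooden grip bar across the top of the charging scuttle's fixed hoop. The bar runs along y, 86 mm long between two straps 3 mm thick, flat-sided, 18 mm (x) by 24 mm (z). The point is 119 mm above the scuttle's underside and 8 mm behind its middle. Axes: z up when standing, -x towards the pouring lip. Scuttle about 0.42 kg empty, 0.65 kg full.
- scuttle_lip (a point): Middle of the scuttle's pouring lip, 73 mm along -x and 116 mm below the grip point, same axes. The scuttle is an open-fronted, flat-bottomed steel pan 130 mm long (x), 86 mm wide (y), walls 3 mm, with a 72 mm high back at +x and sides that fall to 14 mm at the lip, which is the front edge of the pan floor.
- cullet0_center (a point): Lump of dark green cullet glass, about 46 x 31 x 29 mm, 75 g, lying in the back of the scuttle on its +y side. Centre of the lump. On the steel pan the lumps start to slide at a slope of roughly 25 to 37 degrees.
- cullet1_center (a point): Lump of the same glass, about 46 x 31 x 31 mm, in the back of the scuttle on its -y side. Centre of the lump.
- cullet2_center (a point): Lump of the same glass, about 42 x 36 x 33 mm, in front of the other two. Centre of the lump.
- shears: Bystander: hand shears of dark steel, 190 mm long, lying flat on the bench. Origin near the middle, at bench height.
- firebrick: Bystander: loose firebrick 115 x 229 x 64 mm lying on the bench. Origin: centre of its underside.
- optic_mould: Bystander: steel optic mould, a flared cup 110 mm high and 100 mm across the rim, standing on the bench. Origin: centre of its underside.
Mind the look-alikes: they are no part of the job. Leave any green or yellow look-alike of the part that bears scuttle_grip alone.

How it is judged:
By the outcome, as a careful person would: the job done as asked, in the order asked, and still so for the second after the job is handed in, with the robot touching nothing.
It also fails if it takes over 72 s, if anything falls off the work surface, if the arm or the gripper's body presses on something with over 40 N, if the wrist force passes 120 N, or if a joint passes its speed limit or range.

## Working session

There is one attempt and no reset: what is moved stays moved. The work goes in short steps, each a Python script; the robot and the scene stay as the last script left them, time stands still between calls to the robot, and variables do not carry over. Pictures are saved under pics/ and viewed, at most 10 in all, crops included, and the job is handed in when it is done.

```bash
mkdir -p pics; ls; python3 - <<'E'
from rig import *
import cv2
for n in ("scene","top"):
    im=read_camera(n); cv2.imwrite(f"pics/{n}0.png",im[:,:,::-1])
    m=camera_model(n); print(n,m)
print(get_time(),get_eef_rot())
E
```

```text
pics
scene {'K': array([[419.47139713,   0.        , 280.1486398 ],
       [  0.        , 419.47139713, 212.53926273],
       [  0.        ,   0.        ,   1.        ]]), 'dist_coeffs': array([-0.01811566,  0.        ,  0.        ,  0.        ,  0.        ]), 'xyz': array([ 0.53668519, -0.54584961,  1.17298962]), 'attitude': array([0.21719927, 0.00440929, 0.02839154, 0.97570434])}
top {'K': array([[543.18647991,   0.        , 279.91477016],
       [  0.        , 543.18647991, 205.04221765],
       [  0.        ,   0.        ,   1.        ]]), 'dist_coeffs': array([-0.21507309,  0.        ,  0.        ,  0.        ,  0.        ]), 'xyz': array([ 0.17873511, -0.02798768,  1.63876545]), 'attitude': array([-0.07892729,  0.08629161,  0.73093975, -0.67234762])}
0.1 [ 9.88252426e-01  1.52828425e-01 -1.36762761e-04 -7.72093431e-04]
```

View pics/scene0.png

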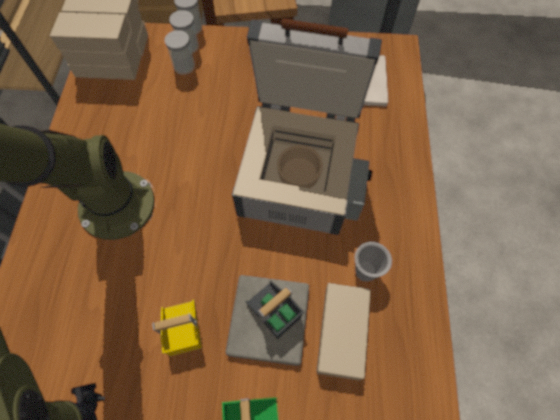

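View pics/top0.png

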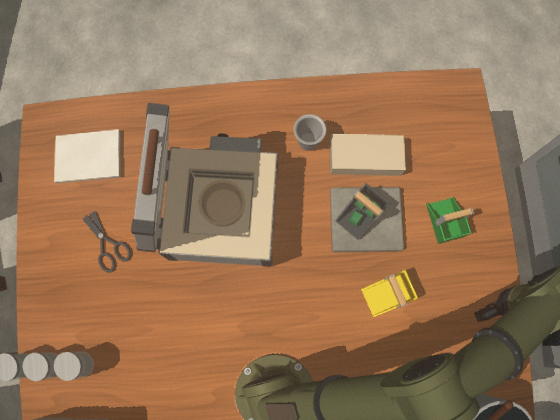

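The scene shows three scuttles. The steel-grey one stands on the slab (scene 275,305; top 366,208) and holds green lumps. The other two are look-alikes: yellow (scene 180,328; top 390,292) and green (scene 250,410; top 450,220). I choose the grey one. The kiln is at scene (295,175) and top (220,205), with its lid open. Next I check the choice in a close crop.

```bash
cat > h.py <<'E'
import numpy as np, cv2
from scipy.spatial.transform import Rotation as R
def ray(m,px):
    u=cv2.undistortPoints(np.array([[px]],float),m["K"],m["dist_coeffs"])[0,0]
    d=R.from_quat(m["attitude"]).apply([u[0],-u[1],-1]); return m["xyz"],d/np.linalg.norm(d)
def plane(m,px,z):
    o,d=ray(m,px); return o+d*(z-o[2])/d[2]
def tri(m1,p1,m2,p2):
    o1,d1=ray(m1,p1);o2,d2=ray(m2,p2)
    t=np.linalg.lstsq(np.stack([d1,-d2],1),o2-o1,rcond=None)[0]
    a,b=o1+t[0]*d1,o2+t[1]*d2; return (a+b)/2,np.linalg.norm(a-b)
def proj(m,P):
    c=R.from_quat(m["attitude"]).inv().apply(np.array(P)-m["xyz"])
    c=np.atleast_2d(c)*[1,-1,-1]
    return cv2.projectPoints(c,np.zeros(3),np.zeros(3),m["K"],m["dist_coeffs"])[0][:,0]
E
python3 - <<'E'
import cv2,numpy as np
t=cv2.imread("pics/top0.png");s=cv2.imread("pics/scene0.png")
f=lambda im,x,y,w,h:cv2.resize(im[y:y+h,x:x+w],(400,300),interpolation=cv2.INTER_CUBIC)
o=np.vstack([np.hstack([f(t,320,175,100,75),f(s,220,265,100,75)]),np.hstack([f(t,120,100,200,150+0),f(s,220,100,200,150)])])
cv2.imwrite("pics/crop0.png",o)
E
```

```text
(no output)
```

View pics/crop0.png

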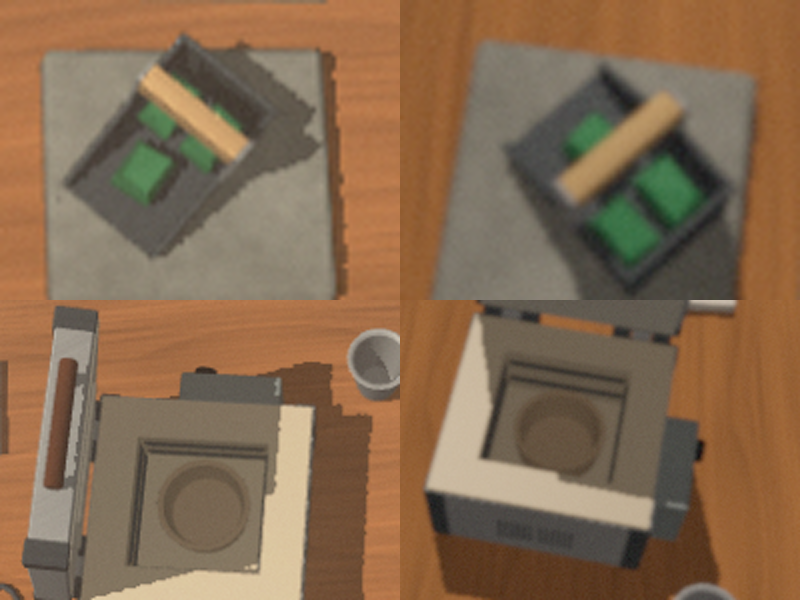

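```bash
python3 - <<'E'
from rig import *
from h import *
np.set_printoptions(precision=4,suppress=True)
mt,ms=camera_model("top"),camera_model("scene")
t=cv2.imread("pics/top0.png");s=cv2.imread("pics/scene0.png")
# bar by colour
def bar(im,box):
    x,y,w,h=box; c=cv2.cvtColor(im[y:y+h,x:x+w],cv2.COLOR_BGR2HSV)
    m=cv2.inRange(c,(10,70,130),(25,255,255))
    n,l,st,ce=cv2.connectedComponentsWithStats(m)
    cx=np.array([w/2,h/2]); 
    k=1+np.argmax(st[1:,4]); p=np.argwhere(l==k)[:,::-1].astype(np.float32)
    r=cv2.minAreaRect(p); b=cv2.boxPoints(r); print("bar",st[k,4],r)
    e=sorted([(np.linalg.norm(b[i]-b[(i+1)%4]),i) for i in range(4)])[:2]
    ends=[(b[i]+b[(i+1)%4])/2+[x,y] for _,i in e]; return sorted(ends,key=lambda q:q[0])
bt=bar(t,(350,185,36,32)); bs=bar(s,(254,284,42,36))
print(bt,bs)
zb=0.03+0.119+0.012
for nm,m,b in(("top",mt,bt),("sc",ms,bs)):
    P=[plane(m,q,zb) for q in b]; print(nm,P,np.linalg.norm(P[0]-P[1]),(P[0]+P[1])/2)
for c in [tri(mt,bt[i],ms,bs[j]) for i in(0,1) for j in (0,1)]: print("tri",c)
for p in[(172.5,147.5),(277.5,152.5),(270,262)]: print("rim top",plane(mt,p,.15))
for p in[(234,194),(346,214)]: print("rim sc",plane(ms,p,.15))
for p in[(190,173),(253,175),(251,233),(187,233)]: print("chamber top",plane(mt,p,.15))
print("cruc",plane(mt,(221.5,203.5),.122),plane(ms,(299.8,167),.122))
for p in[(330.5,187.5),(400,187.5),(403.5,250.5),(331.5,250)]: print("slab",plane(mt,p,.03))
# lid: outer corners (free edge) in top: handle bar ends
for p,q in(((153,130),(344,31)),((148,193),(274,22))): print("handle",tri(mt,p,ms,q))
for p in ((336.5,220.5),(358.5,238.5),(366,184)): print("pan: lipL,lipR,backtop",plane(mt,p,.033))
E
```

```text
bar 245 ((17.608909606933594, 18.089109420776367), (30.46577262878418, 8.091371536254883), 39.28940963745117)
bar 264 ((20.617645263671875, 16.970590591430664), (7.484101295471191, 35.034271240234375), 49.398704528808594)
[array([355.8193, 193.4431]), array([379.3985, 212.7351])] [array([261.3176, 312.3706]), array([287.9176, 289.5706])]
top [array([ 0.546 , -0.2748,  0.161 ]), array([ 0.4849, -0.335 ,  0.161 ])] 0.0857615455527401 [ 0.5155 -0.3049  0.161 ]
sc [array([ 0.4834, -0.3392,  0.161 ]), array([ 0.5443, -0.2798,  0.161 ])] 0.08506100978969319 [ 0.5138 -0.3095  0.161 ]
tri (array([ 0.5163, -0.3058,  0.1383]), np.float64(0.08888070564336098))
tri (array([ 0.546 , -0.2769,  0.1539]), np.float64(0.003935417729014571))
tri (array([ 0.4846, -0.3371,  0.1555]), np.float64(0.0035535226578275883))
tri (array([ 0.5092, -0.3099,  0.2152]), np.float64(0.07574325181798745))
rim top [0.7315 0.2399 0.15  ]
rim top [ 0.6891 -0.0647  0.15  ]
rim top [ 0.3744 -0.0179  0.15  ]
rim sc [ 0.3832 -0.0187  0.15  ]
rim sc [ 0.6902 -0.0612  0.15  ]
chamber top [0.649  0.1913 0.15  ]
chamber top [0.6274 0.0107 0.15  ]
chamber top [0.4598 0.0284 0.15  ]
chamber top [0.4744 0.2076 0.15  ]
cruc [0.5582 0.1081 0.122 ] [0.5612 0.0955 0.122 ]
slab [ 0.6038 -0.2207  0.03  ]
slab [ 0.5862 -0.4371  0.03  ]
slab [ 0.3895 -0.4218  0.03  ]
slab [ 0.4106 -0.2036  0.03  ]
handle (array([0.6403, 0.2175, 0.5086]), np.float64(0.007854416665480536))
handle (array([0.4882, 0.2275, 0.5181]), np.float64(0.015614143134048667))
pan: lipL,lipR,backtop [ 0.4986 -0.2277  0.033 ]
pan: lipL,lipR,backtop [ 0.4378 -0.2882  0.033 ]
pan: lipL,lipR,backtop [ 0.6052 -0.3313  0.033 ]
```

The crop confirms it: a plain grey steel pan with three green lumps and a pale wooden bar. Its lip points up-left in the scene view and down-left in the top view. Next I refine the crucible and check the arm poses.

```bash
cat >> h.py <<'E'
KY=np.radians(-7.8); KC=np.array([.555,.112,0.]); Z=np.array([0,0,1.])
def kp(x,y,z): c,s=np.cos(KY),np.sin(KY); return KC+[c*x-s*y,s*x+c*y,z]
def sc_pose(lip,az,tilt,flip=1):
    """tool pose for the scuttle with lip point, pour azimuth (deg), tilt (deg)"""
    a0=np.array([np.cos(np.radians(az)),np.sin(np.radians(az)),0]);t=np.radians(tilt)
    a=np.cos(t)*a0-np.sin(t)*Z; up=np.cos(t)*Z+np.sin(t)*a0
    grip=np.array(lip)-.073*a+.116*up
    z=-up; y=flip*a; x=np.cross(y,z)
    return grip+.019*z, R.from_matrix(np.stack([x,y,z],1)).as_quat()
def lid_pose(phi,tilt,r=.20,xk=-.09,off=0.,yaw=0):
    p=np.radians(phi);t=np.radians(tilt)
    n=np.array([np.sin(p),np.cos(p)]) # outward (y,z) kiln
    yz=np.array([.163,.15])+r*np.array([-np.cos(p),np.sin(p)])+(.052+off)*n
    P=kp(xk,*yz)
    K=R.from_euler('z',KY); b=K.apply
    z=b([0,-np.sin(t),-np.cos(t)]); x=b([1,0,0]); q=R.from_matrix(np.stack([x,np.cross(z,x),z],1))
    return P,(q*R.from_euler('z',yaw)).as_quat()
E
python3 - <<'E'
from rig import *
from h import *
np.set_printoptions(precision=2,suppress=True)
t=cv2.imread("pics/top0.png");s=cv2.imread("pics/scene0.png")
g=lambda im,x,y:cv2.convertScaleAbs(cv2.resize(im[y:y+75,x:x+70],(400,428),interpolation=cv2.INTER_CUBIC),alpha=1.6)
cv2.imwrite("pics/cruc.png",np.hstack([g(t,185,167),g(s,262,125)]))
ik=inverse_kinematics
L=np.array([.4655,-.2565,.033])
for f in(1,-1):
    p,q=sc_pose(L,134.5,0,f); print("grasp",f,p,ik(p,q))
    for az in (190,205,220,235):
        for ti in(0,18,40,60):
            p,q=sc_pose([.56,.105,.135+(.2 if ti==0 else 0)],az,ti,f); print(f,az,ti,p,ik(p,q))
for yaw in(0,np.pi/2,-np.pi/2,np.pi):
    for phi,ti in((80,45),(78,60),(78,30),(40,25),(0,0)):
        p,q=lid_pose(phi,ti,yaw=yaw); print("lid",yaw,phi,ti,p,ik(p,q))
E
```

```text
grasp 1 [ 0.52 -0.31  0.13] [ 1.15  0.81 -1.23  1.67  0.79  1.26  2.1 ]
1 190 0 [0.63 0.12 0.43] [-0.66  0.65  1.15  0.95 -0.61  1.84 -2.75]
1 190 18 [0.6  0.11 0.25] [-0.99  0.48  1.15  1.81 -0.66  0.9  -2.55]
1 190 40 [0.55 0.1  0.26] [ 0.79  0.18 -1.22  2.27  1.24  0.31  1.84]
1 190 60 [0.51 0.1  0.25] None
1 205 0 [0.63 0.14 0.43] [-0.7   0.64  1.15  0.96 -0.6   1.83 -2.52]
1 205 18 [0.6  0.12 0.25] [-0.85  0.4   0.95  1.8  -0.61  0.89 -2.34]
1 205 40 [0.55 0.1  0.26] [ 0.49  0.12 -0.62  2.24 -0.82  0.19 -2.05]
1 205 60 [0.52 0.08 0.25] None
1 220 0 [0.62 0.15 0.43] [-0.74  0.63  1.15  0.98 -0.59  1.82 -2.28]
1 220 18 [0.59 0.13 0.25] [ 0.2   0.32 -0.48  1.77  0.01  0.8  -2.69]
1 220 40 [0.56 0.1  0.26] [ 0.55  0.18 -0.55  2.17 -0.94  0.44 -1.62]
1 220 60 [0.52 0.07 0.25] [ 1.24  0.51 -1.23  2.48  4.06  0.39 -0.05]
1 235 0 [0.6  0.16 0.43] [ 0.13  0.53 -0.93  1.    0.43  1.78 -2.81]
1 235 18 [0.58 0.14 0.25] [ 0.27  0.35 -0.55  1.74 -0.04  0.87 -2.39]
1 235 40 [0.56 0.1  0.26] [ 0.57  0.27 -0.49  2.05 -0.83  0.67 -1.45]
1 235 60 [0.53 0.07 0.25] [ 0.84  0.42 -0.49  2.26 -1.37  0.
[... 1831 characters left out ...]
  0.36] None
lid -1.5707963267948966 78 60 [0.49 0.29 0.36] None
lid -1.5707963267948966 78 30 [0.49 0.29 0.36] [-0.68  0.61 -0.24  1.05  0.42  1.94 -0.98]
lid -1.5707963267948966 40 25 [0.47 0.17 0.32] [-0.01  0.57 -1.11  1.45  0.65  1.84 -1.24]
lid -1.5707963267948966 0 0 [0.46 0.09 0.2 ] [ 0.56  0.44 -1.15  1.89  0.46  1.1  -0.91]
lid 3.141592653589793 80 45 [0.49 0.3  0.36] None
lid 3.141592653589793 78 60 [0.49 0.29 0.36] None
lid 3.141592653589793 78 30 [0.49 0.29 0.36] [-0.68  0.61 -0.24  1.05  0.42  1.94  0.59]
lid 3.141592653589793 40 25 [0.47 0.17 0.32] [ 0.07  0.68 -1.36  1.45  0.74  1.96  0.19]
lid 3.141592653589793 0 0 [0.46 0.09 0.2 ] [ 0.49  0.4  -1.03  1.89  0.39  1.07  0.74]
```

View pics/cruc.png

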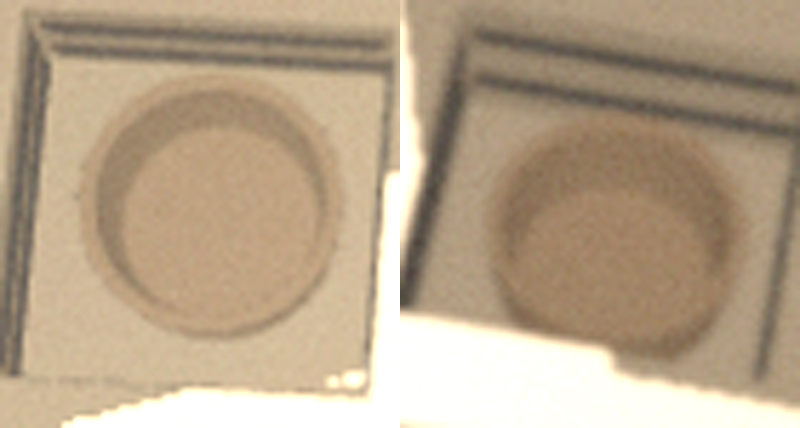

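Both views put the crucible's rim at about (0.561, 0.106): top (222,202), scene (300,164). The lid leans about 12°. Next I grasp the scuttle and lift it.

```bash
cat >> h.py <<'E'
CR=np.array([.561,.106]); AZ0=134.5
g=np.array([.515,-.307]); a0=np.array([np.cos(np.radians(AZ0)),np.sin(np.radians(AZ0))])
LIP0=np.array([*(g+.073*a0),.033])
E
python3 - <<'E'
from rig import *
from h import *
np.set_printoptions(precision=3,suppress=True)
p,q=sc_pose(LIP0,AZ0,0,-1); print(p)
reach(p+[0,0,.13],q); print(get_time(),get_joint_pos())
im=read_camera("wrist"); cv2.imwrite("pics/w1.png",im[:,:,::-1])
movel(p,max_speed=.12); print(get_time(),get_force())
grab(70); print(get_time(),get_finger_gap(),get_grip_force(),get_force())
movel(p+[0,0,.01],max_speed=.05); print(get_time(),get_force(),get_torque())
E
```

```text
[ 0.515 -0.307  0.13 ]
1.7167 [ 0.778  0.449 -0.445  1.478  0.199  1.259 -0.487]
3.0 [0.179 0.213 0.921]
3.6417 0.1783203095119672 68.48837614059448 [ 2.15  -2.254  0.367]
3.9917 [-0.179  0.141 -6.709] [ 0.037  0.081 -0.004]
```

```bash
python3 - <<'E'
from rig import *
from h import *
np.set_printoptions(precision=3,suppress=True)
AZ=230; a=np.array([np.cos(np.radians(AZ)),np.sin(np.radians(AZ))])
lip=lambda c,z:[*(CR+c*a),z]
l=LIP0.copy(); l[2]=.26; p,q=sc_pose(l,AZ0,0,-1); movel(p,max_speed=.12)
p,q=sc_pose(lip(.18,.24),AZ,0,-1); movel(p,q,max_speed=.12); print(get_time(),get_joint_pos())
p,q=sc_pose(lip(.17,.20),AZ,18,-1); movel(p,q,max_speed=.06); print(get_time(),get_joint_pos(),get_force(),get_torque())
for c,t in((.01,18),(.01,40),(0,55)):
    p,q=sc_pose(lip(c,.135),AZ,t,-1); print(t,inverse_kinematics(p,q))
cv2.imwrite("pics/s2.png",np.hstack([read_camera("scene")[60:330,180:460],read_camera("top")[60:330,100:380]])[:,:,::-1])
E
```

```text
8.8667 [ 0.58   0.294 -0.931  1.586  0.239  1.382  0.496]
9.5583 [ 1.009  0.155 -1.     1.843 -0.132  1.021  0.957] [ 0.761  0.92  -6.666] [-0.758  0.651  0.015]
18 [ 0.55   0.416 -0.979  1.763  0.242  0.87   0.402]
40 [ 1.031  0.363 -1.136  2.094 -0.444  0.452  1.232]
55 [ 1.26   0.562 -1.292  2.278 -1.113  0.285  2.073]
```

View pics/s2.png

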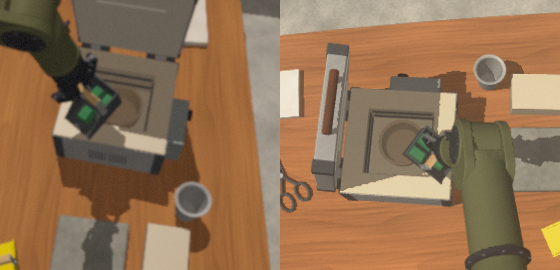

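The scuttle is above the kiln's front-left corner (scene crop 95,110) with the lumps aboard. Next I move the lip in over the mouth, tilted by only 18°.

```bash
python3 - <<'E'
from rig import *
from h import *
np.set_printoptions(precision=3,suppress=True)
AZ=230; a=np.array([np.cos(np.radians(AZ)),np.sin(np.radians(AZ))])
lip=lambda c,z:[*(CR+c*a),z]
p,q=sc_pose(lip(.09,.18),AZ,18,-1); movel(p,q,max_speed=.08)
p,q=sc_pose(lip(.01,.138),AZ,18,-1); movel(p,q,max_speed=.06); print(get_time(),get_joint_pos(),get_force())
hold(.3)
cv2.imwrite("pics/s3.png",np.hstack([cv2.resize(read_camera("scene")[110:235,230:370],(420,375)),cv2.resize(read_camera("top")[140:265,160:300],(420,375))])[:,:780,::-1])
for t in(30,40,48,55):
    p,q=sc_pose(lip(0,.138),AZ,t,-1); print(t,inverse_kinematics(p,q))
E
```

```text
12.5 [ 0.501  0.388 -0.892  1.758  0.177  0.865  0.464] [-0.204  0.638 -5.945]
30 [ 0.795  0.363 -1.066  1.931 -0.02   0.613  0.712]
40 [ 1.075  0.425 -1.274  2.079 -0.193  0.422  0.965]
48 [ 1.236  0.548 -1.417  2.188 -0.279  0.275  1.135]
55 [ 1.232  0.514 -1.216  2.274 -1.191  0.353  2.151]
```

View pics/s3.png

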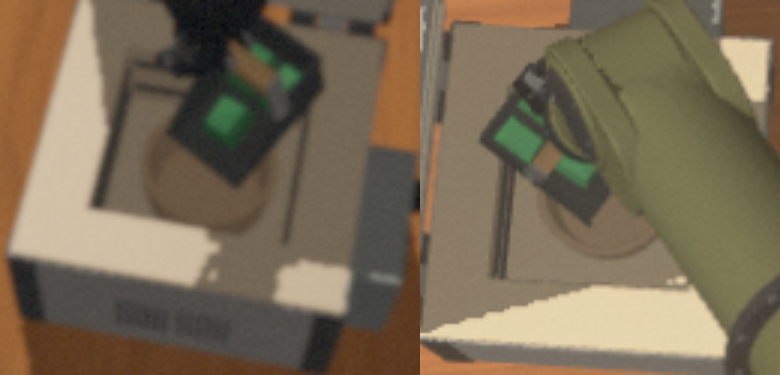

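The lip's middle is at scene (298,163), right over the crucible's centre, and all three lumps are aboard. Now I tip it.

```bash
python3 - <<'E'
from rig import *
from h import *
np.set_printoptions(precision=3,suppress=True)
AZ=230; a=np.array([np.cos(np.radians(AZ)),np.sin(np.radians(AZ))])
lip=lambda c,z:[*(CR+c*a),z]
for c,t in((-.015,27),(-.02,34),(-.02,40),(-.02,46),(-.02,52)):
    p,q=sc_pose(lip(c,.137),AZ,t,-1)
    try: movel(p,q,max_speed=.05)
    except Unreachable as e: print("unreach",t,e); break
    print(t,get_time(),get_force(),get_joint_pos())
hold(.5);print(get_force())
cv2.imwrite("pics/s4.png",np.hstack([cv2.resize(read_camera("scene")[110:235,230:370],(420,375)),cv2.resize(read_camera("top")[140:265,160:300],(420,375))])[:,:780,::-1])
E
```

```text
27 13.225 [ 0.433 -1.188 -7.18 ] [ 0.665  0.377 -0.993  1.866  0.067  0.677  0.593]
34 13.575 [ 0.455 -0.125 -5.628] [ 0.848  0.394 -1.129  1.967 -0.034  0.53   0.733]
40 13.975 [-0.374  0.069 -4.347] [ 1.012  0.446 -1.268  2.056 -0.096  0.407  0.845]
46 14.375 [ 0.733  0.227 -3.9  ] [ 1.141  0.53  -1.383  2.143 -0.133  0.288  0.942]
52 14.9333 [ 0.017  0.08  -4.357] [ 1.22   0.608 -1.423  2.224 -0.405  0.182  1.287]
[ 0.325  0.082 -5.636]
```

View pics/s4.png

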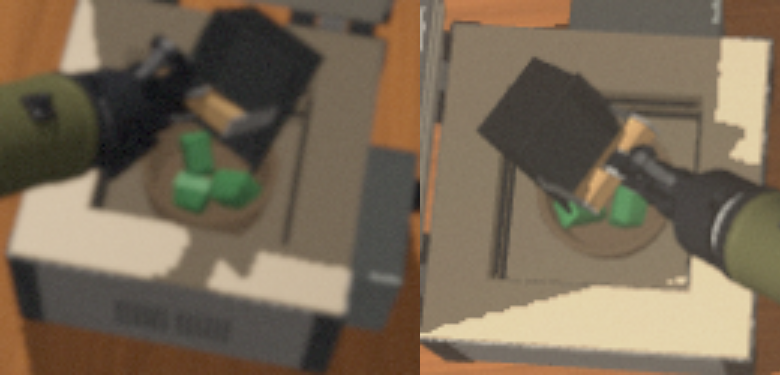

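All three lumps look to be in the crucible, at scene crop (198,152), (192,190) and (235,188). One may be leaning on the lip, so I raise it straight up while still tipped and look again.

```bash
python3 - <<'E'
from rig import *
from h import *
np.set_printoptions(precision=3,suppress=True)
AZ=230; a=np.array([np.cos(np.radians(AZ)),np.sin(np.radians(AZ))])
lip=lambda c,z:[*(CR+c*a),z]
p,q=sc_pose(lip(-.02,.165),AZ,51,-1)
try: movel(p,q,max_speed=.05)
except Unreachable as e:
    print(e); p,q=sc_pose(lip(-.015,.165),AZ,46,-1); movel(p,q,max_speed=.05)
hold(.3);print(get_time(),get_force(),get_joint_pos())
cv2.imwrite("pics/s5.png",np.hstack([cv2.resize(read_camera("scene")[110:235,230:370],(420,375)),cv2.resize(read_camera("top")[140:265,160:300],(420,375))])[:,:780,::-1])
E
```

```text
16.5583 [-0.205 -0.781 -4.008] [ 1.248  0.524 -1.419  2.171 -0.501  0.29   1.337]
```

View pics/s5.png

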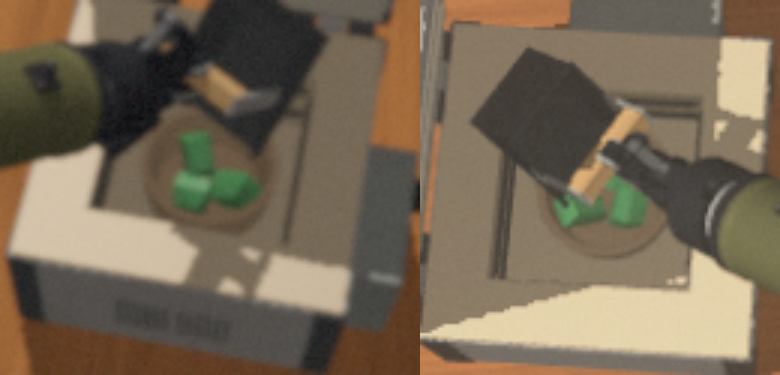

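The lumps stayed in the crucible when the lip lifted, and the wrist force of 4.0 N matches an empty scuttle. Next I take it back to the slab.

```bash
python3 - <<'E'
from rig import *
from h import *
np.set_printoptions(precision=3,suppress=True)
AZ=230; a=np.array([np.cos(np.radians(AZ)),np.sin(np.radians(AZ))])
lip=lambda c,z:[*(CR+c*a),z]
p,q=sc_pose(lip(.06,.20),AZ,35,-1); movel(p,q,max_speed=.1)
p,q=sc_pose(lip(.18,.24),AZ,10,-1); movel(p,q,max_speed=.1)
l=LIP0.copy(); l[2]=.22; p,q=sc_pose(l,AZ0,0,-1); movel(p,q,max_speed=.13)
l[2]=.045; p,q=sc_pose(l,AZ0,0,-1); movel(p,q,max_speed=.12)
hold(.2); f0=get_force(); print(get_time(),f0)
for z in(.040,.037,.035,.034,.033,.032):
    l[2]=z; p,q=sc_pose(l,AZ0,0,-1); movel(p,q,max_speed=.03); hold(.1); f=get_force(); print(z,f)
    if f[2]-f0[2]>2.5: break
let_go(); hold(.2)
movel(p+[0,0,.15],max_speed=.15); print(get_time(),get_force(),get_joint_pos())
cv2.imwrite("pics/s6.png",np.hstack([cv2.resize(read_camera("scene")[20:350,180:400],(400,600)),cv2.resize(read_camera("top")[80:280,60:420-160],(400,400)).copy() if 0 else cv2.resize(read_camera("top")[90:270,130:420],(400,600))])[:,:,::-1])
E
```

```text
22.725 [ 0.704 -0.048 -5.419]
0.04 [ 0.392 -0.474 -4.375]
0.037 [-0.375  0.098 -3.662]
0.035 [ 0.487  0.2   -4.565]
0.034 [-0.101 -0.574 -3.898]
0.033 [ 1.116 -1.969 -2.137]
26.575 [ 0.889 -0.047  0.278] [ 0.823  0.448 -0.527  1.442  0.227  1.314 -0.513]
```

View pics/s6.png

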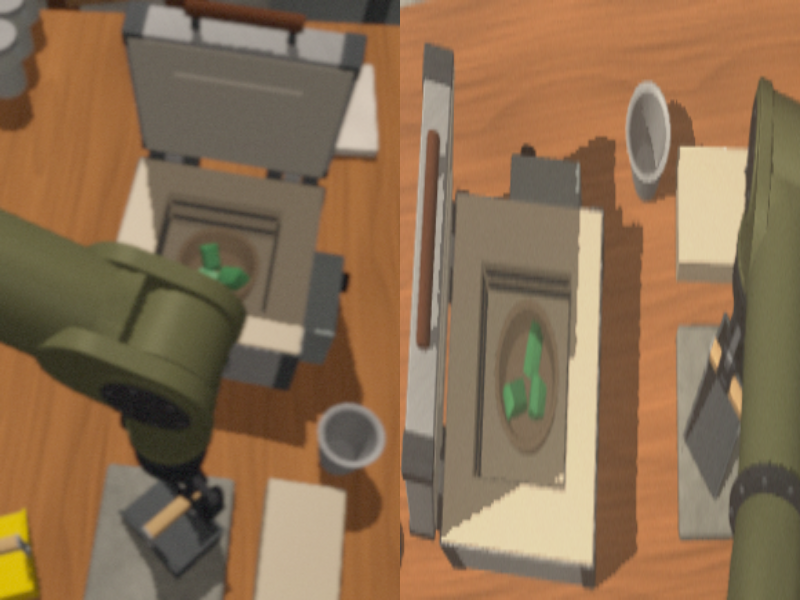

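The empty scuttle stands on the slab (scene crop 175,525), three lumps are in the crucible (220,265), and nothing else has moved. Next I measure the lid and shut the gripper, then go round behind the lid.

```bash
python3 - <<'E'
from rig import *
from h import *
np.set_printoptions(precision=3,suppress=True)
mt,ms=camera_model("top"),camera_model("scene")
K=R.from_euler('z',-KY)
for a,b in(((168.4,105),(376.4,55.8)),((156.8,251),(251.5,40.9))):
    P,e=tri(mt,a,ms,b); k=K.apply(P-KC); d=k-[0,.163,.15]; print(P,e,"kiln",k,"phi",np.degrees(np.arctan2(d[2],-d[1])), np.hypot(d[1],d[2]))
def down(yaw): return R.from_matrix(np.stack([[np.cos(yaw),np.sin(yaw),0],[np.sin(yaw),-np.cos(yaw),0],[0,0,-1]],1)).as_quat()
q0=lid_pose(78,0,yaw=-np.pi/2)[1]; cur=get_eef_rot(); tp=get_tcp_pos(); print(tp)
grab(40)
movel(np.array([.44,-.18,.45]),max_speed=.2); print(get_time(),get_joint_pos())
for w in((.38,.10,.48),(.29,.29,.48),(.27,.42,.46)):
    try: movel(np.array(w),q0,max_speed=.2); print(w,get_time(),get_joint_pos())
    except Unreachable as e: print(w,e,inverse_kinematics(np.array(w),q0)); break
for phi,t in((78,25),(78,20),(78,10)):
    p,q=lid_pose(phi,t,off=.06,yaw=-np.pi/2);print(p,inverse_kinematics(p,q))
    p,q=lid_pose(phi,t,off=.0,yaw=-np.pi/2);print(p,inverse_kinematics(p,q))
E
```

```text
[0.718 0.189 0.468] 0.005518024200144543 kiln [0.151 0.098 0.468] phi 78.52432597615243 0.32493078532046604
[0.404 0.243 0.43 ] 0.044984812956549707 kiln [-0.167  0.11   0.43 ] phi 79.22997650794517 0.2854645483836505
[ 0.515 -0.307  0.279]
28.7167 [ 0.785  0.187 -0.581  1.353  0.102  1.633 -0.577]
(0.38, 0.1, 0.48) 30.3083 [ 0.501  0.041 -0.863  1.431  0.031  1.684 -0.496]
(0.29, 0.29, 0.48) 31.5083 [ 0.125  0.108 -1.111  1.398  0.098  1.695 -1.109]
(0.27, 0.42, 0.46) 32.325 [-0.316  0.325 -1.121  1.266  0.295  1.723 -1.507]
[0.497 0.353 0.369] [-0.798  0.647 -0.04   0.893  0.287  1.956 -0.909]
[0.489 0.295 0.356] [-0.462  0.601 -0.633  1.094  0.527  1.941 -1.119]
[0.497 0.353 0.369] [-0.52   0.639 -0.633  0.952  0.51   1.963 -1.126]
[0.489 0.295 0.356] [-0.284  0.621 -0.95   1.14   0.608  1.933 -1.23 ]
[0.497 0.353 0.369] [-0.274  0.616 -0.994  1.081  0.566  1.842 -1.238]
[0.489 0.295 0.356] [-0.136  0.546 -1.008  1.243  0.518  1.746 -1.194]
```

```bash
python3 - <<'E'
from rig import *
from h import *
np.set_printoptions(precision=3,suppress=True)
Y=-np.pi/2
ok=None
for r in(.25,.22,.2):
    for t in(22,18,15):
        s=[inverse_kinematics(*lid_pose(ph,tt,r=r,off=o,yaw=Y)) for ph,tt,o in((78.7,t,.07),(78.7,t,.0),(60,t,0),(40,t*.7,0),(20,t*.3,0),(0,0,0))]
        print(r,t,[x is not None for x in s],s[0],s[1])
        if ok is None and all(x is not None for x in s): ok=(r,t)
print(ok); r,t=ok
p,q=lid_pose(78.7,t,r=r,off=.075,yaw=Y); movel(p,q,max_speed=.12)
hold(.2);print(get_time(),get_joint_pos(),get_force(),r,t)
cv2.imwrite("pics/s7.png",np.hstack([cv2.resize(read_camera("scene")[0:240,180:400],(400,436)),cv2.resize(read_camera("top")[60:280,60:260],(400,436))])[:,:,::-1])
E
```

```text
0.25 22 [False, True, True, True, True, True] None [-0.53   0.532 -0.436  1.019  0.424  1.958 -0.987]
0.25 18 [True, True, True, True, True, True] [-0.843  0.593  0.158  0.828  0.13   1.96  -0.802] [-0.401  0.519 -0.633  1.056  0.455  1.925 -1.047]
0.25 15 [True, True, True, True, True, True] [-0.661  0.561 -0.238  0.867  0.282  1.94  -0.94 ] [-0.231  0.558 -0.965  1.084  0.558  1.944 -1.163]
0.22 22 [True, True, True, True, True, True] [-0.868  0.638  0.158  0.845  0.164  1.955 -0.823] [-0.439  0.567 -0.633  1.079  0.497  1.932 -1.091]
0.22 18 [True, True, True, True, True, True] [-0.603  0.609 -0.435  0.896  0.404  1.953 -1.037] [-0.266  0.597 -0.957  1.116  0.59   1.938 -1.205]
0.22 15 [True, True, True, True, True, True] [-0.435  0.63  -0.8    0.935  0.545  1.964 -1.166] [-0.217  0.577 -0.988  1.147  0.568  1.887 -1.202]
0.2 22 [True, True, True, True, True, True] [-0.712  0.642 -0.238  0.886  0.35   1.953 -0.986] [-0.356  0.614 -0.831  1.115  0.579  1.94  -1.19 ]
0.2 18 [True, True, True, True, True, True] [-0.523  0.638 -0.633  0.938  0.495  1.945 -1.127] [-0.259  0.611 -0.968  1.155  0.596  1.902 -1.23 ]
0.2 15 [True, True, True, True, True, True] [-0.39   0.662 -0.915  0.977  0.601  1.95  -1.229] [-0.215  0.588 -0.986  1.185  0.57   1.847 -1.222]
(0.25, 18)
37.2417 [-0.901  0.611  0.304  0.809  0.056  1.963 -0.751] [ 0.42  -0.063  0.446] 0.25 18
```

View pics/s7.png

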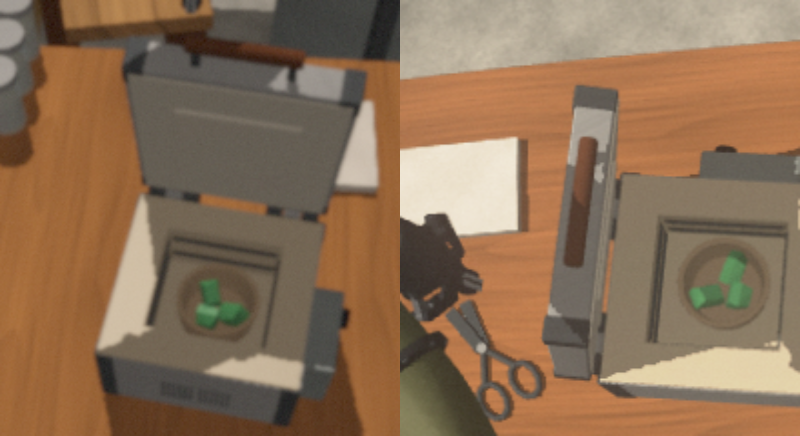

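The gripper is behind the lid (top crop 470,283) and the arm is clear of the lid's left end. Next I push it shut in small, force-checked steps.

```bash
python3 - <<'E'
from rig import *
from h import *
np.set_printoptions(precision=2,suppress=True)
Y=-np.pi/2; r=.25
p,q=lid_pose(78.7,18,r=r,off=.03,yaw=Y); movel(p,q,max_speed=.1)
print(get_time(),get_joint_pos(),get_force())
for ph in list(range(78,38,-3)):
    t=18 if ph>55 else 18*ph/55
    p,q=lid_pose(ph,t,r=r,off=.004,yaw=Y)
    try: movel(p,q,max_speed=.06)
    except Unreachable as e: print(ph,e); break
    f=get_force(); print(ph,round(get_time(),2),f,get_joint_pos()[5])
    if np.linalg.norm(f)>35: print("stop"); break
E
```

```text
37.9417 [-0.89  0.54  0.31  0.97  0.08  1.87 -0.72] [0.24 1.94 0.52]
78 38.58 [-0.5   0.15 -0.56] 1.8184885334587242
75 38.95 [-0.46  4.37 -1.83] 1.8001168261436502
72 39.33 [ 0.55  4.55 -1.13] 1.7828710261330627
69 39.7 [-0.29  4.63 -0.24] 1.7644861445488986
66 40.08 [-1.08  5.44  1.55] 1.7452284699625202
63 40.45 [-2.8   4.58  2.26] 1.7253565011805843
60 40.83 [-2.4   3.21  3.01] 1.7041091993494826
57 41.2 [-2.48  2.54  2.52] 1.6812545265060945
54 41.58 [-0.47  0.81  0.97] 1.6540743940652485
51 41.95 [0.09 1.46 0.31] 1.6196870220868076
48 42.33 [ 0.79 -0.29 -0.13] 1.5850894035919045
45 42.7 [-0.76 -0.19 -0.72] 1.5499932042418585
42 43.08 [-0.66 -0.56 -0.46] 1.514108209600252
39 43.45 [ 0.01 -0.28  0.1 ] 1.4777585053765354
```

```bash
python3 - <<'E'
from rig import *
import cv2,numpy as np
cv2.imwrite("pics/s8.png",np.hstack([cv2.resize(read_camera("scene")[0:240,180:400],(400,436)),cv2.resize(read_camera("top")[60:280,100:300],(400,436))])[:,:,::-1])
E
```

```text
(no output)
```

View pics/s8.png

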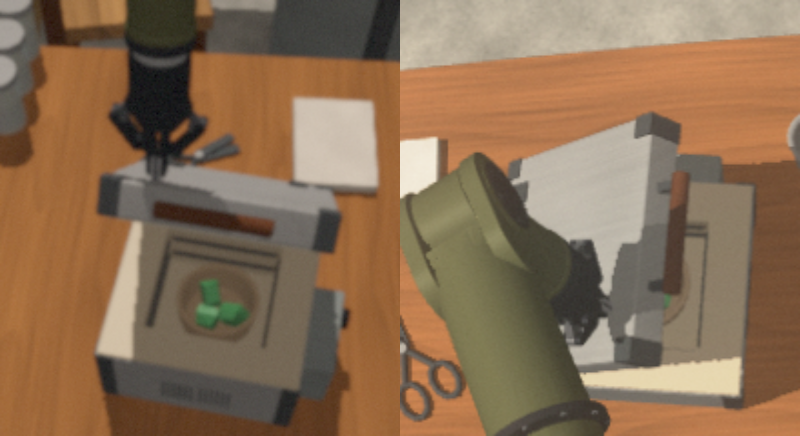

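The lid is down to about 40° and stays ahead of the fingertips (scene crop 158,170). Its free edge is swinging over the chamber. I continue and slow down near the end.

```bash
python3 - <<'E'
from rig import *
from h import *
np.set_printoptions(precision=2,suppress=True)
Y=-np.pi/2; r=.25
for ph in list(range(36,8,-3))+[8,6,4.5,3,2,1,.5,0,-.4,-.8,-1.2]:
    p,q=lid_pose(ph,max(0,18*ph/55),r=r,off=.002 if ph>3 else 0,yaw=Y)
    movel(p,q,max_speed=.05 if ph>8 else .025)
    f=get_force(); print(ph,round(get_time(),2),f,get_tcp_pos()[2])
    if f[2]>14 and ph<3 or np.linalg.norm(f)>35: print("stop"); break
hold(.3); print(get_force())
E
```

```text
36 44.01 [-0.02 -0.51 -0.28] 0.34056154222126966
33 44.42 [ 0.05 -0.06  0.55] 0.3313666529565873
30 44.84 [ 0.46 -0.67  0.58] 0.32168780776560785
27 45.26 [ 0.11 -0.88  0.18] 0.3115379611278619
24 45.67 [-0.69 -0.22  0.48] 0.3009407469479344
21 46.09 [-0.31 -0.42 -0.07] 0.28992359410891244
18 46.51 [0.39 0.2  0.16] 0.2784925850239495
15 46.92 [-0.15 -0.18  0.38] 0.26671506909551357
12 47.34 [-0.48 -0.37 -0.69] 0.25464713690981955
9 47.76 [ 0.12  0.49 -0.68] 0.24222939189724818
8 48.08 [-0.01  0.05  0.32] 0.23813454908243023
6 48.59 [ 0.56 -0.1   0.57] 0.22960478066430082
4.5 49.01 [ 0.19 -0.49 -0.21] 0.22321593802582124
3 49.51 [0.89 0.06 0.16] 0.21478390723533503
2 49.83 [ 0.48 -0.5  -0.1 ] 0.21047934746964542
1 50.16 [ 1.12 -0.27 -0.63] 0.20614937552775245
0.5 50.41 [ 1.2   0.59 -0.58] 0.20404572090776435
0 50.66 [-0.68 -1.42 -0.19] 0.20188107816567466
-0.4 50.91 [-0.74  0.39 -0.35] 0.2001267379342096
-0.8 51.16 [-0.89 -0.43  0.21] 0.19835428971505817
-1.2 51.41 [ 0.37 -0.65 -0.4 ] 0.1966236958385908
[0.16 0.26 0.58]
```

```bash
python3 - <<'E'
from rig import *
from h import *
np.set_printoptions(precision=3,suppress=True)
print("gap",get_finger_gap())
p=get_tcp_pos()
for i in range(1,16):
    movel(p-[0,0,.001*i],max_speed=.02); hold(.05); f=get_force(); print(round(get_tcp_pos()[2],4),f[2])
    if f[2]>12: break
print(get_time())
s=read_camera("scene"); t=read_camera("top")
cv2.imwrite("pics/s9.png",s[:,:,::-1]); cv2.imwrite("pics/t9.png",t[:,:,::-1])
ms,mt=camera_model("scene"),camera_model("top")
# predicted shut-lid corners (outer face) vs edges; green pixels visible in chamber?
box=np.array([kp(x,y,.202) for x,y in((-.155,.155),(.155,.155),(.155,-.155),(-.155,-.155))])
for n,im,m in(("s",s,ms),("t",t,mt)):
    print(n,proj(m,box).round(1).tolist())
    hsv=cv2.cvtColor(im,cv2.COLOR_RGB2HSV); g=cv2.inRange(hsv,(50,80,40),(85,255,255))
    k,l,st,c=cv2.connectedComponentsWithStats(g); print([(c[i].round(),st[i,4]) for i in range(1,k) if st[i,4]>5])
    red=cv2.inRange(hsv,(0,90,30),(12,255,120)); k,l,st,c=cv2.connectedComponentsWithStats(red); print("dkred",[(c[i].round(),st[i].tolist()) for i in range(1,k) if st[i,4]>60])
E
```

```text
gap -0.0020590021995919683
0.1957 0.707943689993593
0.1947 0.9029441097469535
0.1937 -0.1662376315834424
0.1926 0.9958064839410787
0.1916 0.480182469997809
0.1906 0.6396231033533287
0.1896 0.31782960173188246
0.1886 0.07935018256872384
0.1877 0.1522918446123919
0.1866 -0.3849103955215212
0.1857 0.3932656000187176
0.1847 0.31990131945099143
0.1836 0.0665900026255101
0.1827 0.40923043062631026
0.1817 0.7255576767820078
56.2083
s [[256.4, 94.8], [361.2, 111.3], [347.9, 205.9], [231.0, 185.4]]
[(array([263., 409.]), np.int32(539)), (array([231., 411.]), np.int32(301))]
dkred [(array([208.,   4.]), [202, 0, 13, 13, 78]), (array([283.,  22.]), [271, 15, 23, 14, 179]), (array([143.,  65.]), [136, 51, 14, 27, 92]), (array([191.,  82.]), [181, 71, 17, 20, 112]), (array([114.,  89.]), [99, 78, 34, 27, 287]), (array([304., 243.]), [232, 196, 140, 81, 2104]), (array([287., 210.]), [258, 202, 56, 17, 398]), (array([131., 274.]), [98, 233, 76, 83, 1230]), (array([283., 272.]), [267, 259, 39, 23, 217]), (array([369., 282.]), [355, 274, 28, 16, 97]), (array([380., 298.]), [371, 291, 19, 17, 74]), (array([217., 354.]), [200, 329, 44, 45, 432]), (array([186., 372.]), [164, 351, 45, 43, 577]), (array([340., 384.]), [329, 377, 26, 16, 120])]
t [[155.9, 250.6], [167.5, 142.2], [276.7, 147.1], [270.5, 257.2]]
[(array([448., 220.]), np.int32(1010))]
dkred [(array([296., 205.]), [272, 143, 59, 121, 2680]), (array([343., 359.]), [300, 319, 76, 80, 1224]), (array([381., 327.]), [374, 319, 17, 17, 69]), (array([104., 356.]), [85, 342, 35, 29, 358]), (array([ 57., 349.]), [26, 344, 59, 10, 211]), (array([512., 394.]), [489, 358, 45, 62, 750]), (array([ 76., 413.]), [51, 407, 45, 12, 192]), (array([105., 413.]), [96, 407, 17, 13, 62]), (array([127., 412.]), [113, 407, 31, 13, 158])]
```

```bash
python3 - <<'E'
from rig import *
from h import *
np.set_printoptions(precision=3,suppress=True)
s=cv2.imread("pics/s9.png")[:,:,::-1]; t=cv2.imread("pics/t9.png")[:,:,::-1]
ms,mt=camera_model("scene"),camera_model("top")
tp=get_tcp_pos(); print("tcp",tp,"kiln",R.from_euler('z',-KY).apply(tp-KC),get_joint_pos())
print("tcp px",proj(ms,tp),proj(mt,tp))
for z in(.176,):print("handle exp",proj(ms,[kp(-.07,-.191,z),kp(.07,-.191,z)]).round(),proj(mt,[kp(-.07,-.191,z),kp(.07,-.191,z)]).round())
for xk in(.06,.12):
  for n,im,m in(("s",s,ms),("t",t,mt)):
    for y in np.arange(.2,-.26,-.03):
        u,v=proj(m,kp(xk,y,.202))[0].round().astype(int); print(n,xk,round(y,2),(u,v),im[v,u], end=" | ")
    print()
E
```

```text
tcp [0.454 0.037 0.182] kiln [-0.09  -0.088  0.182] [-0.419  0.286  0.37   1.968 -0.13   0.91  -0.118]
tcp px [[260.767 171.903]] [[247.344 233.303]]
handle exp [[260. 207.]
 [312. 217.]] [[285. 228.]
 [288. 179.]]
s 0.06 0.2 (np.int64(331), np.int64(94)) [150  97  52] | s 0.06 0.17 (np.int64(329), np.int64(102)) [152  98  55] | s 0.06 0.14 (np.int64(328), np.int64(110)) [167 162 154] | s 0.06 0.11 (np.int64(326), np.int64(118)) [167 161 155] | s 0.06 0.08 (np.int64(325), np.int64(127)) [164 158 152] | s 0.06 0.05 (np.int64(323), np.int64(135)) [169 161 155] | s 0.06 0.02 (np.int64(322), np.int64(144)) [168 162 155] | s 0.06 -0.01 (np.int64(320), np.int64(153)) [167 160 153] | s 0.06 -0.04 (np.int64(318), np.int64(162)) [168 161 156] | s 0.06 -0.07 (np.int64(317), np.int64(172)) [164 157 152] | s 0.06 -0.1 (np.int64(315), np.int64(181)) [163 156 148] | s 0.06 -0.13 (np.int64(313), np.int64(191)) [166 160 152] | s 0.06 -0.16 (np.int64(311), np.int64(201)) [72 69 68] | s 0.06 -0.19 (np.int64(309), np.int64(212)) [99 58 37] | s 0.06 -0.22 (np.int64(307), np.int64(222)) [78 77 73] | s 0.
[... 2183 characters left out ...]
.int64(192), np.int64(155)) [184 176 163] | t 0.12 0.05 (np.int64(203), np.int64(155)) [186 179 164] | t 0.12 0.02 (np.int64(214), np.int64(156)) [184 178 165] | t 0.12 -0.01 (np.int64(224), np.int64(156)) [183 175 163] | t 0.12 -0.04 (np.int64(235), np.int64(157)) [180 175 161] | t 0.12 -0.07 (np.int64(246), np.int64(157)) [179 171 158] | t 0.12 -0.1 (np.int64(256), np.int64(158)) [179 172 159] | t 0.12 -0.13 (np.int64(267), np.int64(158)) [182 175 163] | t 0.12 -0.16 (np.int64(278), np.int64(159)) [102  76  55] | t 0.12 -0.19 (np.int64(289), np.int64(160)) [109  74  51] | t 0.12 -0.22 (np.int64(299), np.int64(160)) [117  83  58] | t 0.12 -0.25 (np.int64(310), np.int64(161)) [114  78  56] |
```

```bash
python3 - <<'E'
from rig import *
from h import *
np.set_printoptions(precision=3,suppress=True)
ms,mt=camera_model("scene"),camera_model("top")
for d in(-1,1):
    e=d*.55
print("s8 handle",tri(mt,(240,178.6),ms,(297,119.5)))
P,_=tri(mt,(240,178.6),ms,(297,119.5)); k=R.from_euler('z',-KY).apply(P-KC)-[0,.163,.15]; print(k,np.degrees(np.arctan2(k[2],-k[1])),"(minus ~4 = phi)",np.hypot(k[1],k[2]))
s=cv2.cvtColor(cv2.imread("pics/s9.png"),cv2.COLOR_BGR2GRAY)
print(s[100:206:3,236:300:3])
E
```

```text
s8 handle (array([0.542, 0.035, 0.419]), np.float64(0.003661128501661756))
[-0.003 -0.241  0.269] 48.186619533278005 (minus ~4 = phi) 0.36107785919738555
[[ 93  46  37  36  33  30  26  35  34  42  47  50  49  81  91 152 156 150
  138 135 125 122]
 [100  46  44  47  45  42  48  42  43  43  44  46  49  80 118 166 165 166
  164 163 162 162]
 [106  42  47  49  46  48  43  43  42  43  48  40  45  83 132 166 165 166
  163 164 164 167]
 [111  51  44  49  45  48  45  46  42  46  40  42  48  85 155 168 167 168
  165 163 166 164]
 [113  59  46  47  44  45  44  47  42  48  43  46  47 111 163 166 167 166
  165 164 164 164]
 [111  65  47  41  44  42  46  47  49  45  47  46  54 156 167 168 166 167
  164 165 165 165]
 [111  75  45  45  51  44  48  47  47  42  40  51  46 141 169 165 165 166
  164 164 165 165]
 [110  77  41  38  48  44  47  46  45  44  43  47  44 136 166 165 166 167
  165 166 165 166]
 [107  77  48  44  47  46  49  45  49  42  45  44  51 138 167 167 166 167
  165 164 163 163]
 [107  76  47  41  48  47  47  49  47  46  45  43  50 152 166 167 166 163
  163 166 164 163]
 [105  99  45  4
[... 1702 characters left out ...]
8  85  86 105  88  87  97 149
  166 165 164 163]
 [ 38  37  74  82  83  83  87  86  88  89  90  86  89  90  89  87  87 116
  166 165 167 163]
 [ 38  38  66  77  74  79  76  79  82  80  84  83  89  89  89  88  91 135
  165 166 165 164]
 [ 72  57  73  82  79  77  77  77  74  67  63  75  77  81  80  86  87 119
  153 163 163 166]
 [ 53  66  86  91  95  96  95  89  83  51  49  77  77  79  78  75  76  79
   81  89 101 117]
 [ 34  38  62  77  75  80  80  89  84  43  67  94  91  81  84  79  76  80
   76  77  75  74]
 [ 32  31  56  75  78  79  79  68  44  37  62  74  85  88  94  96  97  93
   87  86  82  81]
 [ 33  34  49  73  76  78  75  60  39  44  36  43  41  47  53  63  77  80
   87  90  96  94]]
```

The shadow meets the fingertip, so the tip is right at the lid's surface and just short of pressing. I carry on down until it presses firmly.

```bash
python3 - <<'E'
from rig import *
from h import *
p=get_tcp_pos()
for i in range(1,13):
    movel(p-[0,0,.002*i],max_speed=.03); f=get_force(); print(round(get_tcp_pos()[2],4),f.round(1),round(get_time(),2))
    if f[2]>9 or get_time()>62: break
E
```

```text
0.1795 [-0.8 -0.1 -0.9] 56.56
0.1775 [ 0.3  0.2 -0.5] 56.81
0.1772 [-7.1 -0.1 19. ] 57.06
```

```bash
python3 - <<'E'
from rig import *
from h import *
s=read_camera("scene"); cv2.imwrite("pics/s10.png",s[:,:,::-1]); t=read_camera("top"); cv2.imwrite("pics/t10.png",t[:,:,::-1])
ms=camera_model("scene"); mt=camera_model("top")
print(get_force().round(1))
for nm in("9","10"):
  for n,m in(("s",ms),("t",mt)):
    g=cv2.imread(f"pics/{n}{nm}.png",0).astype(float); out=[]
    for xk in(-.05,.03,.06,.09,.12):
        ys=np.arange(-.09,-.19,-.002); uv=proj(m,np.array([kp(xk,y,.202) for y in ys])).astype(np.float32)
        v=cv2.remap(g.astype(np.float32),uv[:,0].reshape(1,-1),uv[:,1].reshape(1,-1),1)[0]
        i=np.argmin(np.diff(cv2.blur(v.reshape(1,-1),(3,1))[0])); out.append(round(float(ys[i]),3))
    print(n+nm,"front edge y if shut(-0.155):",out)
for h in(0,.01,.03): # sensitivity: what y would be read if the front edge were raised by h
    P=kp(.06,-.155,.202+h); 
    for n,m in(("s",ms),("t",mt)):
        q=plane(m,proj(m,P)[0],.202); print(h,n,R.from_euler('z',-KY).apply(q-KC)[1].round(4))
E
```

```text
[-5.8 -0.6 19.4]
s9 front edge y if shut(-0.155): [-0.102, -0.15, -0.15, -0.15, -0.15]
t9 front edge y if shut(-0.155): [-0.176, -0.148, -0.15, -0.15, -0.15]
s10 front edge y if shut(-0.155): [-0.104, -0.152, -0.154, -0.154, -0.154]
t10 front edge y if shut(-0.155): [-0.176, -0.15, -0.15, -0.15, -0.15]
0 s -0.155
0 t -0.155
0.01 s -0.1498
0.01 t -0.1548
0.03 s -0.1391
0.03 t -0.1543
```

The firm 19 N stop and the front edge reading (−0.154 against −0.155 for shut) agree that the lid is shut. I press 1 mm more to confirm, then retreat, check and hand in.

```bash
python3 - <<'E'
from rig import *
from h import *
ms=camera_model("scene")
def edge():
    g=cv2.cvtColor(read_camera("scene"),cv2.COLOR_RGB2GRAY).astype(np.float32); o=[]
    for xk in(.03,.06,.09,.12):
        ys=np.arange(-.09,-.19,-.001); uv=proj(ms,np.array([kp(xk,y,.202) for y in ys])).astype(np.float32)
        v=cv2.remap(g,uv[:,0].reshape(1,-1),uv[:,1].reshape(1,-1),1)[0]
        o.append(round(float(ys[np.argmin(np.diff(cv2.blur(v.reshape(1,-1),(3,1))[0]))]),3))
    return o
p=get_tcp_pos(); movel(p-[0,0,.003],max_speed=.02); hold(.2)
print(get_tcp_pos().round(4),get_force().round(1),edge())
movel(p+[0,0,.1],max_speed=.1); hold(.3); print(get_force().round(1),edge(),get_time())
E
```

```text
[0.454  0.0373 0.1771] [-11.7   0.3  34.7] [-0.154, -0.154, -0.154, -0.154]
[-0.2  1.2  0.6] [-0.154, -0.154, -0.154, -0.154] 59.1917
```

The lid didn't move under 35 N and stayed put after release, so it is fully shut. I hand the job in.

```bash
python3 -c "
from rig import *
print(sign_off())"
```

```text
the job is handed in; nothing more can be done
None
```

I handed the job in at about 59 s: the three lumps went into the crucible, the empty scuttle stands upright on the slab, and the lid is pushed fully shut; I viewed 11 pictures against the limit of 10, and the fingertips met the lid about 25 mm lower than the stated lid height, which I didn't explain.

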